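Lay the printer roller in its service cradle

TASK

The printer on this repair bench is being serviced: pick up the longer of the two rollers and lay it in the roller cradle, a shaft end in each V-shaped fork and the rubber sleeve between the forks. Lower it until the shaft rests in the forks, and only then let go. Leave the shorter roller where it lies.

Things in the scene. Friction and masses are not known exactly. Their poses are not given: they have to be found in the camera images.
- long_roller: Longer roller, to be moved: black rubber sleeve 30 mm in diameter, 100 mm long, in the middle of a bare steel shaft 12 mm in diameter, 190 mm long; both ends alike. Lies flat on the bench, 150 to 310 g, may roll if nudged. Origin at its centre on the shaft's axis, 15 mm above the bench as it lies; x along the shaft, y and z turn as it rolls. Grasp across the sleeve at its middle.
- short_roller: Shorter roller, a bystander to be left alone: like the other, but sleeve 30 mm in diameter, 60 mm long, on a shaft 12 mm in diameter, 120 mm long; lies flat on the bench. Origin at its centre on the shaft's axis, 15 mm above the bench; x along the shaft.
- cradle: Cradle fixed to the bench: base plate 200 x 80 x 10 mm with two upright grey forks, each 12 mm thick, 54 mm wide, 70 mm either side of the middle (128 mm clear between). Each ends in a V open upwards with 45 degree sides: bottom 48 mm, tips 69 mm above the bench, tips 42 mm apart. Origin: centre of the underside; x from fork to fork, as the roller is to lie (either way round); z up.
- cradle_seat (a point): Midway between the forks, where the roller's centre is when its shaft rests at the bottom of both Vs: 56.5 mm above the bench, straight above the cradle's origin; axes as the cradle's.

How it is judged:
By the outcome, as a careful person would: the job done as asked, in the order asked, and still so for the second after the job is handed in, with the robot touching nothing.
It also fails if it takes over 35 s, if anything falls off the work surface, if the arm or the gripper's body presses on something with over 40 N, if the wrist force passes 120 N, or if a joint passes its speed limit or range.

ROBOT

A 7-joint arm with a two-finger parallel gripper is mounted at the origin on the work surface. World frame = base frame: x ahead of the robot, y to its left, z up, the work surface at z = 0. Lengths are in m, angles in rad, forces in N, time in s.
With the tool pointing down it reaches from about 0.35 to 0.9 m from the base axis. Payload 8.1 kg.
Tool frame: the origin (TCP) lies at the very end of the fingers, on their centre line; the grasp point (between the pads) lies 19 mm behind it (arm.tcp_to_grasp is the distance from the TCP to the grasp point, in m); z points along the fingers, y is the line along which they close (so a half turn about z gives the same grasp; the last joint's range is limited). The gripper opens to 92 mm and grips with 3 to 60 N. Pads are 19 mm wide; open, the fingers measure 130 mm over their backs; the gripper's body (75 mm by 190 mm) begins 47 mm behind the grasp point.
Start: joints at [1.012, 0.434, 0.025, 1.573, -0.012, 1.134, -0.075], TCP at [0.275, -0.561, 0.227] pointing down, gripper open.
Joint ranges: [-2.62, 2.62], [-0.44, 2.09], [-1.27, 1.32], [0.08, 2.57], [-1.32, 4.46], [0.12, 2], [-2.74, 2.74]. Speed limits (rad/s): [2.22, 2.22, 3.01, 3.01, 3.14, 3.14, 3.14].

INTERFACE

Orientations are given as a rotation vector (axis times angle).
In Python, from cell import arm, cams, order gives the robot as it stands (arm), with the cameras (cams) and the job (order).
- The arm moves only by the tool tcp_steps, called after "Call:" as a command line: name --argument value ..., lists and objects as JSON in quotes. Schema: {"type":"object","properties":{"rows":{"type":"array","items":{"type":"array","items":{"type":"array","items":{"type":"number"},"minItems":5,"maxItems":5},"minItems":1,"maxItems":10},"minItems":1,"maxItems":1},"squeeze":{"type":"number"},"only":{"type":"string"},"quiet":{"type":"boolean"},"lines":{"type":"string"}},"required":["rows"],"additionalProperties":false}. rows is a list that holds a single list of rows (three levels of brackets), with 1 to 10 rows, each of 5 numbers: dx, dy, dz in m, then a turn about the tool's z in rad, then the opening from 0.0 (shut) to 1.0 (fully open); each row shifts and turns the commanded pose from where the row before left it, along the tool's axes as they then stand; what a row does not reach is not made up. A row lasts 1/10 s, in which the tool goes at most 0.05 m and 0.15 rad, less where a joint would pass 70% of its speed; a pose out of reach is approached as far as the arm can. The fingers move at their own pace and stop on an object; squeeze is the grip in N (left out, the last holds). Time passes only in rows, so rows that do not move let the fingers close. The tool returns the time, the measured TCP pose, the force, the opening and the grip force at its end. only (a regular expression) keeps the lines of the reply that match it, lines (a string "A,B") keeps lines A to B, and quiet returns only ok. Input that does not fit is refused with a message, and nothing moves.
- arm.observe(): the state, without advancing time (a new reading comes with each control period).
- cams.get_image(name): name is "scene" or "side" or "wrist"; returns a dict with "image" (480x640x3 uint8, blue, green, red), "fx", "fy", "cx", "cy" (pixels), "distortion" ([k1, k2, p1, p2, k3] as OpenCV has them; the pictures are not rectified), "cam_to_world" (4x4, takes a point from camera to world coordinates); the wrist camera has in their place "mount" (4x4, takes a point from camera to tool coordinates, whose origin is the TCP and whose axes are the flange's). Camera axes: x right, y down, z forward; pixel columns grow to the right and rows downward; lengths in m; the calibration is good to about 2 mm. A picture is of the moment at which its call begins: read the wrist's pose just before it. There is no depth.
- order.sign_off(): hands the job in; it is judged then, once.
The state is a dict: "clock": time; "joints": joint angles; "dq": joint speeds; "joint_efforts": joint torques, N m; "position": TCP position; "ee_rot": TCP orientation; "force": force on the tool from outside, world axes, zero at the start; "ft_torque": the same for the moment, N m; "width": opening from 0.0 (shut) to 1.0 (fully open); "gripper_force": force on a finger pad.
Only numpy, scipy, OpenCV 4.12 (cv2) and the standard library are available. Lean on these libraries where they do the work, as an engineer would, in place of code of your own. Each camera call takes 0.05 s, during which the arm holds its last target. There are 200 camera calls.

## Working session

There is one attempt and no reset: what is moved stays moved. The work goes in short steps, Python scripts to look and compute and a tool call to move; the robot and the scene stay as the last step left them, time stands still between calls to the robot, and variables do not carry over. Pictures are saved under pics/ and viewed, at most 10 in all, crops included, and the job is handed in when it is done.

```bash
ls; mkdir -p pics; python3 - <<'E'
from cell import arm, cams, order
import cv2,pickle
s=arm.observe();print(s)
d={}
for n in("scene","side","wrist"):
    d[n]=cams.get_image(n);cv2.imwrite(f"pics/{n}0.png",d[n]["image"])
    print(n,{k:v for k,v in d[n].items() if k!="image"})
d["state"]=s
pickle.dump(d,open("d0.pkl","wb"))
E
```

```text
cell.py
pics
{'clock': 0.0, 'joints': array([ 1.01243858,  0.43523825,  0.02495486,  1.57408563, -0.01159243,
        1.13399321, -0.07505485]), 'dq': array([ 0.00087327,  0.00037966, -0.00088734,  0.00114356,  0.00048759,
       -0.00085049,  0.00073353]), 'joint_efforts': array([-6.56096800e-04, -6.67860317e+01,  9.84675698e-01, -3.14468157e+01,
       -6.08062372e-02,  4.25951346e-02,  1.60683826e-04]), 'position': array([ 0.2748227 , -0.5607721 ,  0.22593972]), 'ee_rot': array([-3.05891572e+00, -7.09376234e-01,  7.76533362e-04]), 'force': array([-0.67774959, -0.00504415, -0.37523761]), 'ft_torque': array([0.05581224, 0.00817381, 0.02717259]), 'gripper_force': 0.0, 'width': 0.998522514596407}
scene {'fx': 541.388697694344, 'fy': 541.388697694344, 'cx': 321.38096750573266, 'cy': 242.16935506148957, 'distortion': array([-0.16871422,  0.        ,  0.        ,  0.        ,  0.        ]), 'cam_to_world': array([[ 0.73765834,  0.43365921, -0.51749384,  0.95748353],
       [ 0.67494554, -0.45368672,  0.58190796, -0.47752312],
       [ 0.01756966, -0.77852941, -0.62736214,  0.592
[... 372 characters left out ...]
1187, -0.63582679,  0.48050727],
       [-0.00834076, -0.8648658 , -0.50193384,  0.41663815],
       [ 0.        ,  0.        ,  0.        ,  1.        ]])}
wrist {'fx': 386.10204115579916, 'fy': 386.10204115579916, 'cx': 321.33925681524795, 'cy': 240.4305414489604, 'distortion': array([0.01722855, 0.        , 0.        , 0.        , 0.        ]), 'mount': array([[-4.85986896e-04, -9.69603480e-01, -2.44681130e-01,
         6.71679825e-02],
       [ 9.99999726e-01, -3.34649617e-04, -6.60080856e-04,
         6.11128471e-04],
       [ 5.58134249e-04, -2.44681383e-01,  9.69603377e-01,
        -1.56858303e-01],
       [ 0.00000000e+00,  0.00000000e+00,  0.00000000e+00,
         1.00000000e+00]])}
```

View pics/scene0.png

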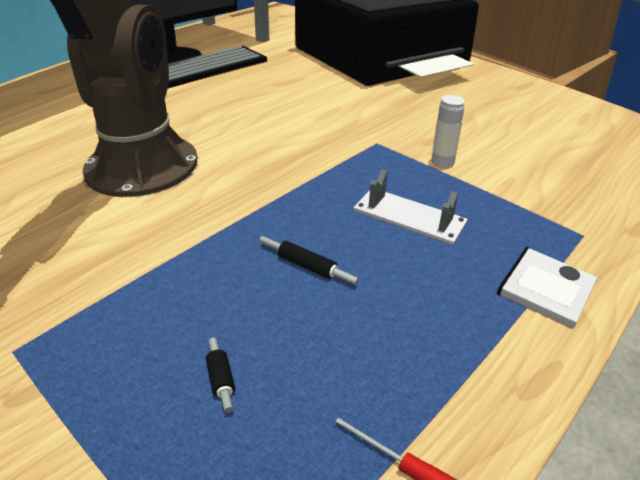

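View pics/side0.png

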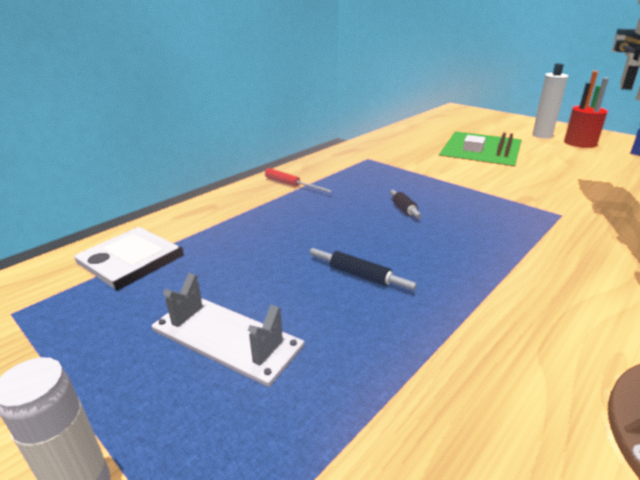

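The scene view shows the long roller at (308,260), the short one at (220,375) and the cradle at (412,208). In the side view they are at (360,268), (405,205) and (228,335). Next I'll segment the roller and enlarge the cradle.

```bash
cat > h.py <<'E'
import numpy as np,cv2
from scipy.spatial.transform import Rotation as R
def K(d): return np.array([[d["fx"],0,d["cx"]],[0,d["fy"],d["cy"]],[0,0,1]])
def pose(d,s=None):
    if "cam_to_world" in d: return d["cam_to_world"]
    T=np.eye(4);T[:3,:3]=R.from_rotvec(s["ee_rot"]).as_matrix();T[:3,3]=s["position"];return T@d["mount"]
def ray(d,p,s=None):
    T=pose(d,s);u=cv2.undistortPoints(np.array([[p]],float),K(d),d["distortion"])[0,0]
    v=T[:3,:3]@[u[0],u[1],1];return T[:3,3],v/np.linalg.norm(v)
def plane(d,p,z,s=None):
    o,v=ray(d,p,s);return o+v*(z-o[2])/v[2]
def tri(rays):
    A=0;b=0
    for o,v in rays:
        P=np.eye(3)-np.outer(v,v);A=A+P;b=b+P@o
    x=np.linalg.solve(A,b);return x,max(np.linalg.norm((np.eye(3)-np.outer(v,v))@(x-o)) for o,v in rays)
def comp(mask,near):
    n,l,st,c=cv2.connectedComponentsWithStats(mask.astype(np.uint8))
    i=1+min(range(n-1),key=lambda i:np.hypot(*(c[i+1]-near))+1e3*(st[i+1][4]<60))
    return (l==i).astype(np.uint8)
def rect(m):
    c=max(cv2.findContours(m,cv2.RETR_EXTERNAL,cv2.CHAIN_APPROX_NONE)[0],key=cv2.contourArea)
    r=cv2.minAreaRect(c);b=cv2.boxPoints(r)
    if np.linalg.norm(b[0]-b[1])<np.linalg.norm(b[1]-b[2]): e=(b[0]+b[1])/2,(b[2]+b[3])/2
    else: e=(b[1]+b[2])/2,(b[3]+b[0])/2
    return np.array(r[0]),sorted(e,key=lambda p:p[0])
E
python3 - <<'E'
from h import *
import pickle
d=pickle.load(open("d0.pkl","rb"))
near={"scene":(308,260),"side":(360,268)}
out={}
for n in near:
    hsv=cv2.cvtColor(d[n]["image"],cv2.COLOR_BGR2HSV)
    blk=comp(hsv[...,2]<50,near[n]); 
    full=comp(~((hsv[...,1]>110)&(hsv[...,2]>50)),near[n])
    out[n]=(rect(blk),rect(full));print(n,blk.sum(),full.sum(),out[n])
a,b=out["scene"],out["side"]
t=lambda p,q:print(*[np.round(x,4) for x in tri([ray(d["scene"],p),ray(d["side"],q)])])
t(a[0][0],b[0][0]);t(a[1][0],b[1][0])
for k in(0,1):
  for i in (0,1): t(a[k][1][i],b[k][1][1-i]);t(a[k][1][i],b[k][1][i])
A=cv2.resize(d["scene"]["image"][160:250,345:478],None,fx=6,fy=6,interpolation=cv2.INTER_CUBIC)[:300]
A=cv2.resize(d["scene"]["image"][162:247,345:478],(600,383),interpolation=cv2.INTER_CUBIC)
c1=cv2.resize(d["scene"]["image"][165:245,350:470],(450,300),interpolation=cv2.INTER_CUBIC)
cv2.imwrite("pics/c1.png",cv2.resize(d["scene"]["image"][165:245,350:470],(780,520),interpolation=cv2.INTER_CUBIC))
cv2.imwrite("pics/c2.png",cv2.resize(d["side"]["image"][270:385,145:310],(792,552),interpolation=cv2.INTER_CUBIC))
E
```

```text
scene 966 1471 ((array([305.83621216, 259.21551514]), [array([278.98276, 247.70691], dtype=float32), array([332.68967, 270.72412], dtype=float32)]), (array([308.18191528, 259.70684814]), [array([259.15906, 237.64658], dtype=float32), array([357.20477, 281.76712], dtype=float32)]))
side 292 1433 ((array([136.09362793, 275.2086792 ]), [array([114.99507, 286.04306], dtype=float32), array([157.19218, 264.3743 ], dtype=float32)]), (array([362.50927734, 268.47387695]), [array([309.12927, 249.63388], dtype=float32), array([415.88928, 287.31387], dtype=float32)]))
[0.5525 0.166  0.0378] 0.1657
[0.4903 0.0092 0.0127] 0.0046
[0.53   0.1364 0.06  ] 0.1709
[0.5095 0.178  0.053 ] 0.1942
[0.5788 0.195  0.0148] 0.1603
[0.5941 0.1499 0.0264] 0.1357
[ 0.3943 -0.0058  0.0145] 0.0002
[0.494  0.0112 0.0579] 0.0771
[0.5884 0.0246 0.0153] 0.0005
[ 0.4859  0.0123 -0.0172] 0.0901
```

View pics/c1.png

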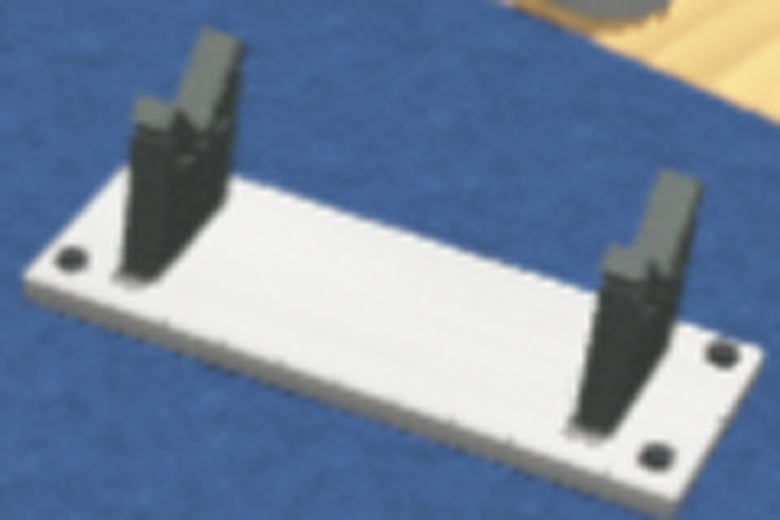

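View pics/c2.png

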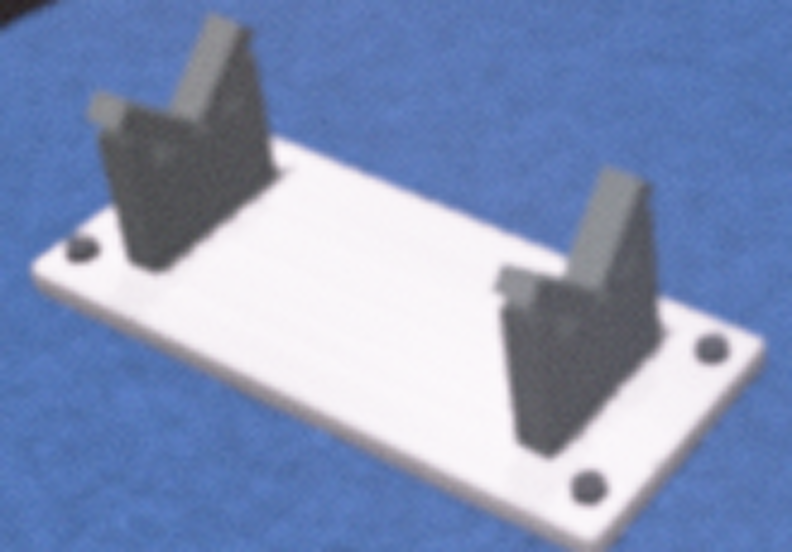

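The crops show the cradle clearly: three plate bolts in each view, plate corners, and both forks with their tip flats. I'll cast rays through them, using the tips and V's as the height measure.

```bash
python3 - <<'E'
from h import *
import pickle
d=pickle.load(open("d0.pkl","rb"))
S=lambda p:(350-.5+(p[0]+.5)/6.5,165-.5+(p[1]+.5)/6.5)
D=lambda p:(145-.5+(p[0]+.5)/4.8,270-.5+(p[1]+.5)/4.8)
P=np.round
for n,f,pts in(("scene",S,[(70,259),(655,457),(722,353),(22,276),(765,350),(682,500)]),("side",D,[(81,248),(590,487),(711,349),(35,268),(765,342),(592,540)])):
    for p in pts: print(n,p,P(plane(d[n],f(p),.01)[:2],4))
# tip flats centres: scene near/far , side far/near
s={"Lfar":(222,40),"Lnear":(152,110),"Rfar":(680,182),"Rnear":(625,258)}
q={"Rnear":(230,28),"Rfar":(108,108),"Lnear":(625,182),"Lfar":(516,282)}
for k in s: print(k,*[P(x,4) for x in tri([ray(d["scene"],S(s[k])),ray(d["side"],D(q[k]))])])
for n in("scene","side"): # plate outline
    hsv=cv2.cvtColor(d[n]["image"],cv2.COLOR_BGR2HSV)
    m=comp((hsv[...,1]<60)&(hsv[...,2]>150),{"scene":(412,210),"side":(228,335)}[n])
    c=cv2.convexHull(max(cv2.findContours(m,0,1)[0],key=cv2.contourArea))
    a=cv2.approxPolyDP(c,2.5,True)[:,0]
    print(n,m.sum(),[(list(map(int,p)),P(plane(d[n],p.astype(float),.01)[:2],4)) for p in a])
E
```

```text
scene (70, 259) [0.4531 0.1978]
scene (655, 457) [0.6282 0.2367]
scene (722, 353) [0.6166 0.292 ]
scene (22, 276) [0.4486 0.1815]
scene (765, 350) [0.6249 0.3021]
scene (682, 500) [0.6437 0.2256]
side (81, 248) [0.6179 0.2907]
side (590, 487) [0.4404 0.2514]
side (711, 349) [0.4528 0.1969]
side (35, 268) [0.62   0.3041]
side (765, 342) [0.4437 0.1852]
side (592, 540) [0.4272 0.2624]
Lfar [0.4621 0.2511 0.0648] 0.0001
Lnear [0.4707 0.2074 0.0646] 0.0
Rfar [0.5987 0.2814 0.0652] 0.0003
Rnear [0.6071 0.2378 0.0652] 0.0004
scene 2235 [([354, 206], array([0.4478, 0.1854])), ([368, 191], array([0.4348, 0.244 ])), ([387, 192], array([0.4638, 0.2673])), ([467, 219], array([0.6255, 0.3002])), ([451, 241], array([0.6384, 0.2225]))]
side 5246 [([152, 324], array([0.6226, 0.3025])), ([168, 312], array([0.6289, 0.2741])), ([201, 298], array([0.6209, 0.2238])), ([276, 307], array([0.5221, 0.1631])), ([303, 344], array([0.4406, 0.1902])), ([268, 386], array([0.4229, 0.2661])), ([153, 330], array([0.6104, 0.3078]))]
```

```bash
cat >> h.py <<'E'
def go(s,target,yaw):
    Rm=R.from_rotvec(s["ee_rot"]).as_matrix();x=Rm[:,0]
    y0=np.arctan2(x[1],x[0]);t=-(yaw-y0);t=(t+np.pi/2)%np.pi-np.pi/2
    d=Rm.T@(np.array(target)-s["position"])
    print("yaw",round(y0,4),"z",np.round(Rm[:,2],4),"pos",np.round(s["position"],4),"move",np.round(d,4),"turn",round(t,4))
E
python3 - <<'E'
from h import *
import pickle
d=pickle.load(open("d0.pkl","rb"))
for p in((545,136),(585,143),(640,155)): print(p,plane(d["side"],p,0))
go(d["state"],(.4914-.04*0,.0094,.226),.1556)
E
```

```text
(545, 136) [ 0.52041696 -0.95386804  0.        ]
(585, 143) [ 0.40826745 -0.96367597  0.        ]
(640, 155) [ 0.2643945  -0.95437984  0.        ]
yaw 0.4558 z [-8.0e-04  1.3e-03 -1.0e+00] pos [ 0.2748 -0.5608  0.2259] move [ 0.4454 -0.4167  0.0005] turn 0.3002
```

Call:
tcp_steps --rows '[[[0.03,-0.028,0,0,1],[0.033,-0.031,0,0,1],[0.033,-0.031,0,0,1],[0.033,-0.031,0,0,1],[0.033,-0.031,0,0,1],[0.033,-0.031,0,0,1],[0.033,-0.031,0,0,1],[0.033,-0.031,0,0,1],[0.033,-0.031,0,0,1],[0.033,-0.031,0,0,1]]]'

```text
clock: 1.15
position: [0.4338, -0.1399, 0.2268]
ee_rot: [3.06, 0.709, 0.0]
force: [1.2, -0.9, 0.3]
width: 1.002
gripper_force: 0.0
```

Call:
tcp_steps --rows '[[[0.033,-0.031,0,0,1],[0.033,-0.031,0,0,1],[0.03,-0.028,0,0,1],[0.02,-0.019,0,0,1],[0,0,0,0.1,1],[0,0,0,0.1,1],[0,0,0,0.1,1],[0,0,0,0,1],[0,0,0,0,1]]]'

```text
clock: 2.05
position: [0.4897, 0.0073, 0.2266]
ee_rot: [3.132, 0.249, -0.001]
force: [-0.4, 0.6, 0.4]
width: 1.006
gripper_force: 0.0
```

```bash
python3 - <<'E'
from h import *
from cell import arm, cams, order
import pickle
s=arm.observe();w=cams.get_image("wrist");pickle.dump((s,w),open("d1.pkl","wb"));cv2.imwrite("pics/w1.png",w["image"])
go(s,(.4914,.0094,.1),.1556)
E
```

```text
yaw 0.1588 z [-3.e-04 -1.e-04 -1.e+00] pos [0.4897 0.0073 0.2266] move [ 0.0021 -0.0018  0.1266] turn 0.0032
```

View pics/w1.png

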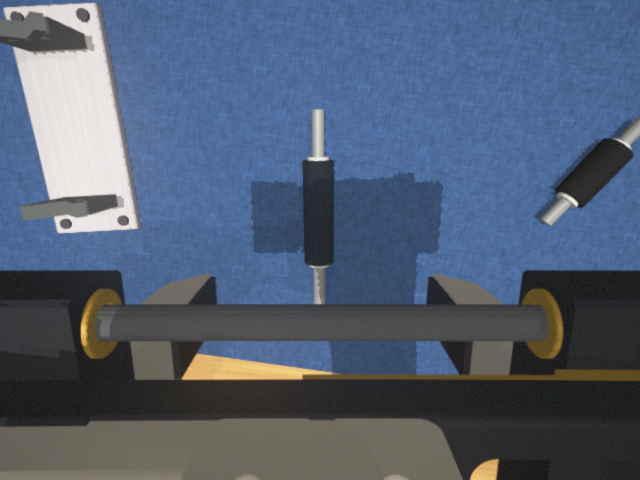

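The wrist view shows the sleeve spanning rows 158–265 at column 318, and all four cradle bolts: (17,17), (82,14), (66,224) and (124,220). I'll use these to refine both poses.

```bash
python3 - <<'E'
from h import *
import pickle
d=pickle.load(open("d0.pkl","rb"));s,w=pickle.load(open("d1.pkl","rb"))
hsv=cv2.cvtColor(w["image"],cv2.COLOR_BGR2HSV)
m=comp((hsv[...,1]<100)&(np.arange(480)[:,None]<290),(318,210));
m[:, :300]=0
b=comp(hsv[...,2]<30,(318,211));r=rect(b);print(b.sum(),r)
cols=lambda lo,hi:np.array([[(np.nonzero(m[y,300:340])[0].min()+np.nonzero(m[y,300:340])[0].max())/2+300,y] for y in range(lo,hi)])
up=cols(120,150).mean(0);lo=cols(170,255).mean(0)
p,q=plane(w,up,.015,s)[:2],plane(w,lo,.015,s)[:2];print("axis pts",p,q,"yaw",np.arctan2(*(p-q)[::-1]))
for e in sorted(((318.2,158),(319,265)),key=lambda e:e[1]): print([np.round(plane(w,e,z,s)[:2],4) for z in(.015,.03)])
B=[plane(w,p,.01,s)[:2] for p in((17,17),(82,14),(66,224),(124,220))]
print(np.round(B,4),np.mean(B,0))
# height of sleeve centre: three-view
print(tri([ray(w,(318.6,211.5),s),ray(d["side"],(362.5,268.5)),ray(d["scene"],(308.2,259.7))]))
E
```

```text
72 (array([539.42218018, 465.64349365]), [array([530.9468 , 466.41397], dtype=float32), array([547.8976 , 464.87302], dtype=float32)])
axis pts [0.56274738 0.02272042] [0.49159533 0.01096637] yaw 0.16371768008609816
[array([0.542 , 0.0188]), array([0.5426, 0.0188])]
[array([0.4387, 0.0017]), array([0.4435, 0.0024])]
[[0.617  0.2924]
 [0.6287 0.2381]
 [0.4398 0.2529]
 [0.4527 0.1975]] [0.53456303 0.24524583]
(array([0.49074165, 0.00969095, 0.01258809]), np.float64(0.005284492147993274))
```

Call:
tcp_steps --rows '[[[0.0028,-0.0028,0.03,0,1],[0,0,0.045,0,1],[0,0,0.045,0,1],[0,0,0.045,0,1],[0,0,0.03,0,1],[0,0,0.015,0,1],[0,0,0.007,0,1],[0,0,0.003,0,1],[0,0,0,0,1]]]' --squeeze 20

```text
clock: 3.0
position: [0.4926, 0.0105, 0.0071]
ee_rot: [-3.132, -0.245, -0.001]
force: [0.1, 0.2, 0.3]
width: 1.001
gripper_force: 0.0
```

```bash
python3 - <<'E'
from h import *
from cell import arm, cams, order
s=arm.observe();go(s,(.492,.0105,.0045),.16)
w=cams.get_image("wrist");cv2.imwrite("pics/w2.png",w["image"])
E
```

```text
yaw 0.1562 z [ 7.e-04  1.e-04 -1.e+00] pos [0.4926 0.0105 0.0071] move [-0.0006 -0.0001  0.0026] turn -0.0038
```

View pics/w2.png

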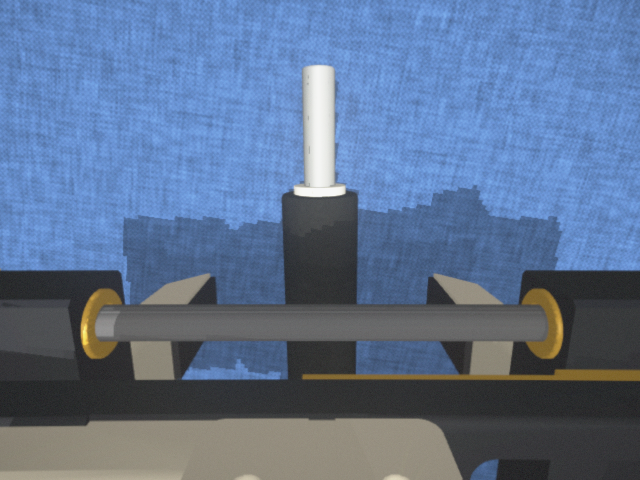

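The sleeve (columns 284–357) sits centred between the fingers at column 320, so I'll close and lift a little.

Call:
tcp_steps --rows '[[[0,0,0.0025,0,1],[0,0,0,0,0],[0,0,0,0,0],[0,0,0,0,0],[0,0,0,0,0],[0,0,0,0,0],[0,0,0,0,0],[0,0,0,0,0],[0,0,0,0,0]]]' --squeeze 25

```text
clock: 3.95
position: [0.4921, 0.0105, 0.0042]
ee_rot: [3.132, 0.244, -0.0]
force: [0.4, -0.2, 0.3]
width: 0.35
gripper_force: 0.0
```

Call:
tcp_steps --rows '[[[0,0,0,0,0],[0,0,0,0,0],[0,0,0,0,0]]]' --squeeze 25

```text
clock: 4.25
position: [0.4921, 0.0106, 0.0042]
ee_rot: [3.132, 0.244, 0.0]
force: [-0.7, -0.6, -0.7]
width: 0.316
gripper_force: 25.0
```

Call:
tcp_steps --rows '[[[0,0,-0.01,0,0],[0,0,-0.03,0,0],[0,0,-0.04,0,0],[0,0,-0.04,0,0],[0,0,-0.02,0,0],[0,0,0,0,0],[0,0,0,0,0]]]'

```text
clock: 4.95
position: [0.4918, 0.0103, 0.1442]
ee_rot: [3.132, 0.244, 0.0]
force: [-0.7, 0.3, -2.2]
width: 0.32
gripper_force: 25.0
```

```bash
python3 - <<'E'
from h import *
from cell import arm, cams, order
s=arm.observe();w=cams.get_image("wrist");cv2.imwrite("pics/w3.png",w["image"]);print(s["clock"])
go(s,(.5347,.2447,.145),.219)
E
```

```text
4.95
yaw 0.1555 z [ 2.e-04 -2.e-04 -1.e+00] pos [0.4918 0.0103 0.1442] move [ 0.0787 -0.225  -0.0009] turn -0.0635
```

View pics/w3.png

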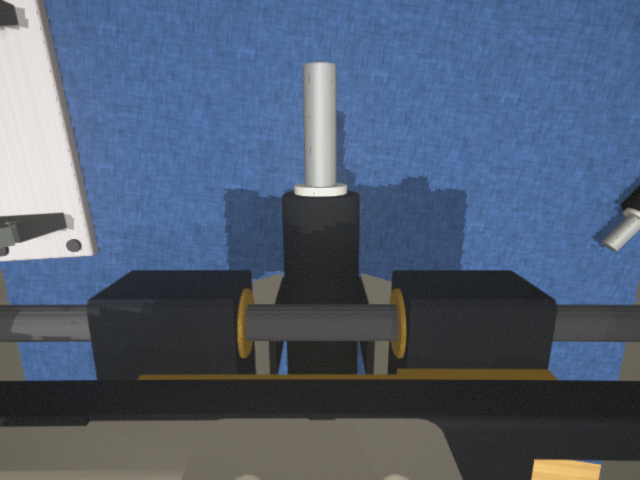

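The roller is held straight: shaft tip at (320,64), sleeve edge at row 193. I'll carry it over the cradle and check it from the fixed cameras.

Call:
tcp_steps --rows '[[[0.0097,-0.025,0,0,0],[0.013,-0.04,0,0,0],[0.014,-0.04,0,0,0],[0.014,-0.04,0,0,0],[0.014,-0.04,0,0,0],[0.014,-0.04,0,-0.0635,0],[0,0,0,0,0],[0,0,0,0,0]]]'

```text
clock: 5.8
position: [0.5336, 0.2457, 0.142]
ee_rot: [3.121, 0.347, -0.006]
force: [0.6, -0.7, -3.2]
width: 0.322
gripper_force: 25.0
```

```bash
python3 - <<'E'
from h import *
from cell import arm, cams, order
import pickle
s=arm.observe();d={n:cams.get_image(n) for n in("scene","side")}
pickle.dump((s,d),open("d2.pkl","wb"));go(s,(.5347,.2447,.047),.219)
A=cv2.resize(d["scene"]["image"][100:250,340:480],None,fx=2.8,fy=4*.7,interpolation=cv2.INTER_CUBIC)
B=cv2.resize(d["side"]["image"][180:390,130:326],None,fx=2,fy=2,interpolation=cv2.INTER_CUBIC)
h=max(len(A),len(B));o=np.zeros((h,A.shape[1]+B.shape[1],3),np.uint8);o[:len(A),:A.shape[1]]=A;o[:len(B),A.shape[1]:]=B
print(A.shape,B.shape);cv2.imwrite("pics/c3.png",o)
E
```

```text
yaw 0.2217 z [-0.0035 -0.0013 -1.    ] pos [0.5336 0.2457 0.142 ] move [0.0012 0.0012 0.095 ] turn 0.0027
(420, 392, 3) (420, 392, 3)
```

View pics/c3.png

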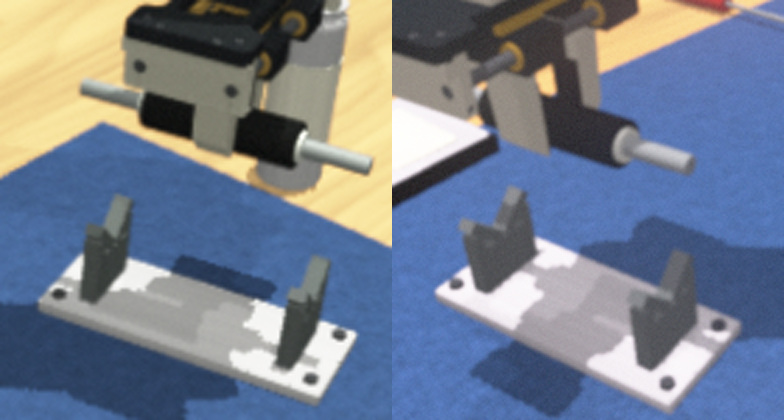

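The roller hangs level above the forks. A bottle stands behind the gripper, so I'll check its clearance before lowering.

```bash
python3 - <<'E'
from h import *
import pickle
d0=pickle.load(open("d0.pkl","rb"));s,d=pickle.load(open("d2.pkl","rb"))
print("end",tri([ray(d["scene"],(369.6,131.1)),ray(d["side"],(279,261.5))]))
for z in(.14,.153): print("far end at z",z,plane(d["scene"],(472.1,158.2),z))
Rm=R.from_rotvec(s["ee_rot"]).as_matrix();c=s["position"]-.011*Rm[:,2]
print("expected",c+.095*Rm[:,0],c-.095*Rm[:,0])
print("bottle base",plane(d0["scene"],(443,166),0),"top",tri([ray(d0["scene"],(452,101)),ray(d0["side"],(34,380))]))
u=c[:2];print("y axis",Rm[:,1])
E
```

```text
end (array([0.44345273, 0.22011293, 0.15200821]), np.float64(0.0012894007635111992))
far end at z 0.14 [0.61563912 0.28874597 0.14      ]
far end at z 0.153 [0.62544928 0.26675579 0.153     ]
expected [0.62629408 0.26664768 0.15261833] [0.44094576 0.2248686  0.15332939]
bottle base [0.48132647 0.44816638 0.        ] top (array([0.47092398, 0.45972158, 0.1449298 ]), np.float64(0.0003171130924901161))
y axis [ 2.19893171e-01 -9.75523839e-01  4.83503420e-04]
```

Call:
tcp_steps --rows '[[[0.0012,0.0012,0.02,0,0],[0,0,0.03,0,0],[0,0,0.02,0,0],[0,0,0,0,0],[0,0,0,0,0]]]'

```text
clock: 6.4
position: [0.5364, 0.2428, 0.0743]
ee_rot: [3.122, 0.341, -0.001]
force: [0.1, 0.1, -2.0]
width: 0.318
gripper_force: 25.0
```

```bash
python3 - <<'E'
from h import *
from cell import arm, cams, order
go(arm.observe(),(.5347,.2447,.0457),.219)
E
```

```text
yaw 0.2177 z [-8.e-04 -9.e-04 -1.e+00] pos [0.5364 0.2428 0.0743] move [-0.0013 -0.0022  0.0286] turn -0.0013
```

Call:
tcp_steps --rows '[[[0,0,0.005,0,0],[0,0,0.005,0,0],[0,0,0.005,0,0],[0,0,0.004,0,0],[0,0,0.003,0,0],[0,0,0,0,0],[0,0,0,0,0]]]'

```text
clock: 7.1
position: [0.5364, 0.2441, 0.0522]
ee_rot: [3.123, 0.344, -0.0]
force: [0.9, 0.0, -2.5]
width: 0.318
gripper_force: 25.0
```

Call:
tcp_steps --rows '[[[0,0,0.002,0,0],[0,0,0.002,0,0],[0,0,0,0,0],[0,0,0,0,0]]]'

```text
clock: 7.5
position: [0.5364, 0.2441, 0.0482]
ee_rot: [3.123, 0.344, -0.0]
force: [-1.1, -0.1, -2.8]
width: 0.318
gripper_force: 25.0
```

Call:
tcp_steps --rows '[[[0,0,0.0015,0,0],[0,0,0.001,0,0],[0,0,0,0,0],[0,0,0,0,0]]]'

```text
clock: 7.9
position: [0.5366, 0.245, 0.0463]
ee_rot: [-3.122, -0.344, -0.002]
force: [-1.8, 2.9, 5.1]
width: 0.32
gripper_force: 25.0
```

Call:
tcp_steps --rows '[[[0,-0.001,0.0005,0,0],[0,0,0.0005,0,0],[0,0,0,0,0],[0,0,0,0,0]]]'

```text
clock: 8.3
position: [0.5365, 0.2454, 0.0457]
ee_rot: [-3.122, -0.343, -0.002]
force: [-3.0, 0.1, 11.0]
width: 0.318
gripper_force: 25.0
```

```bash
python3 - <<'E'
from h import *
from cell import arm, cams, order
import pickle
s=arm.observe();print(s["force"],s["ft_torque"]);d={n:cams.get_image(n) for n in("scene","side")}
pickle.dump((s,d),open("d3.pkl","wb"))
A=cv2.resize(d["scene"]["image"][120:250,345:475],(400,400),interpolation=cv2.INTER_CUBIC)
B=cv2.resize(d["side"]["image"][230:390,145:305],(400,400),interpolation=cv2.INTER_CUBIC)
cv2.imwrite("pics/c4.png",np.hstack([A,B]))
E
```

```text
[-3.01331565  0.1452915  11.01142064] [ 0.03470551  0.72145614 -0.18542551]
```

View pics/c4.png

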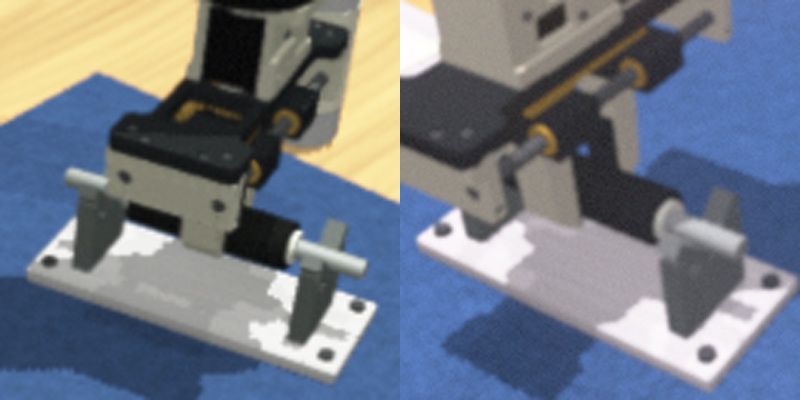

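Both shaft ends are in their Vs with the sleeve between the forks. The force on the tool is now 11 N up with no side load, so it's bearing on the cradle. I'll press slightly to seat both ends, then release.

Call:
tcp_steps --rows '[[[0,0,0.0006,0,0],[0,0,0,0,0],[0,0,0,0,0]]]'

```text
clock: 8.7
position: [0.5366, 0.2456, 0.0456]
ee_rot: [-3.122, -0.343, -0.002]
force: [-4.3, -0.8, 15.8]
width: 0.319
gripper_force: 25.0
```

```bash
python3 -c "
from cell import arm, cams, order;s=arm.observe();print(s['force'],s['ft_torque'])"
```

```text
[-4.28470274 -0.77846046 15.77165115] [-0.08914838  1.02411664 -0.24801545]
```

Call:
tcp_steps --rows '[[[0,0,-0.0006,0,0],[0,0,0,0,0.37],[0,0,0,0,0.42],[0,0,0,0,0.5],[0,0,0,0,0.7],[0,0,0,0,1],[0,0,0,0,1],[0,0,0,0,1],[0,0,0,0,1],[0,0,0,0,1]]]'

```text
clock: 9.7
position: [0.5362, 0.245, 0.0447]
ee_rot: [3.123, 0.344, 0.0]
force: [0.3, -0.5, 0.2]
width: 0.965
gripper_force: 0.0
```

Call:
tcp_steps --rows '[[[0,0,0,0,1],[0,0,-0.01,0,1],[0,0,-0.03,0,1],[0,0,-0.04,0,1],[0,0,-0.045,0,1],[0,0,-0.045,0,1],[0,0,-0.03,0,1],[0,0,0,0,1],[0,0,0,0,1]]]'

```text
clock: 10.6
position: [0.5363, 0.2451, 0.2458]
ee_rot: [-3.122, -0.344, -0.003]
force: [-0.0, -0.0, 0.3]
width: 1.0
gripper_force: 0.0
```

```bash
python3 - <<'E'
from h import *
from cell import arm, cams, order
d={n:cams.get_image(n) for n in("scene","side")}
A=cv2.resize(d["scene"]["image"][120:250,345:475],(400,400),interpolation=cv2.INTER_CUBIC)
B=cv2.resize(d["side"]["image"][230:390,145:305],(400,400),interpolation=cv2.INTER_CUBIC)
cv2.imwrite("pics/c5.png",np.hstack([A,B]))
E
```

```text
(no output)
```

View pics/c5.png

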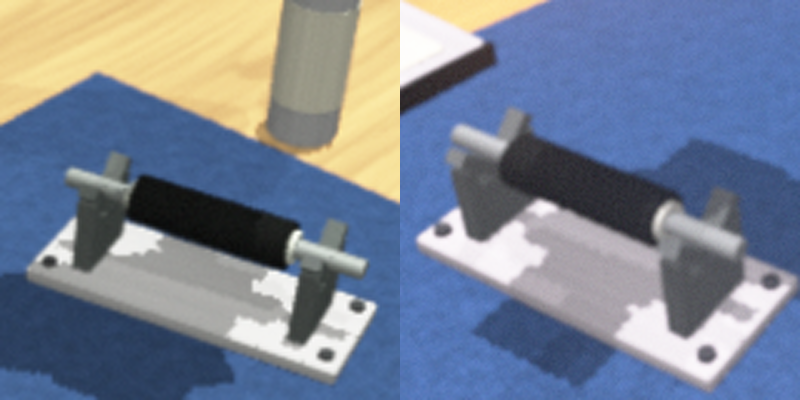

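Both views show the roller resting in both Vs, level, with the sleeve between the forks and the gripper clear.

```bash
python3 -c "
from cell import arm, cams, order;print(order.sign_off())"
```

```text
the job is handed in; nothing more can be done
None
```

The long roller is resting in both V forks of the cradle with its sleeve between them; it was let go only after it was bearing on the forks, the short roller was left alone, and the job was handed in at about 10.7 s.

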